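# Knock the lock peg home and hold the sprung board clamp open at the index

### The arm

A 6-joint arm with a two-finger parallel gripper is mounted at the origin on a cart in front of the work surface, level with it; the furniture and walls round the work are solid. World frame = base frame: x ahead of the robot, y to its left, z up, the work surface at z = 0. Lengths are in mm, angles in rad, forces in N, time in s.
With the tool pointing down it reaches from about 350 to 925 mm from the base axis. Payload 6.4 kg.
Tool frame: the origin (TCP) lies on the mounting face of the last link; the fingertips stand 199 mm ahead of it and the grasp point (between the pads) lies 180 mm ahead of it; z points along the fingers, y is the line along which they close (so a half turn about z gives the same grasp; the last joint's range is limited). The gripper opens to 94 mm and grips with 3 to 60 N. Pads are 16 mm wide; open, the fingers measure 119 mm over their backs; the gripper's body (75 mm by 177 mm) begins 78 mm behind the grasp point.
Start: joints at [1.1, 0.245, 1.558, -0, 1.339, -0.174], TCP at [190.098, 621.594, 404.655] pointing down, gripper open.
Joint ranges: [-3.13, 3.13], [-1.02, 2.26], [0.13, 2.54], [-0.95, 4.09], [0.21, 2.88], [-2.74, 2.74]. Speed limits (rad/s): [2.57, 2.57, 3.14, 3.14, 3.14, 3.14].

### API

Orientations are given as a rotation vector (axis times angle).
In Python, from cell import get_obs, cams, workorder gives the robot as it stands.
- The arm moves only by the tool servo_tool, never from a script. Its argument "steps" is a list of rows, each a list of 3 entries, a list of its own where there are three numbers: the opening, from 0 (shut) to 1 (fully open), then the shift along the tool's x, y, z in units of 40 mm (1.0 is 40 mm), then the turn, a rotation vector about the tool's x, y, z in units of 6 degrees (1.0 is 6 degrees). A call has exactly 8 rows; each row is the pose to reach, as a shift and turn from the pose commanded when the call began, along the tool's axes at that moment; what a row does not reach only later rows make up. A row lasts 1/12 s, in which the tool goes at most 41.7 mm and 7.16 degrees, less where a joint would pass 70% of its speed; a pose out of reach is approached as far as the arm can. A call with a gripper value outside its range is refused whole. The fingers move at their own pace and stop on an object; the grip force is fixed at half the most. Time passes only in rows, so rows that repeat a pose let the fingers close, or fill a call up. It gives the time, the measured TCP pose, the force, the opening and the grip force at its end, in the units of the state.
- get_obs(): the state, without advancing time (a new reading comes with each control period).
- cams.snapshot(name): name is "scene" or "top" or "wrist"; returns a dict with "img" (420x560x3 uint8, red, green, blue), "camera_matrix" (3x3 intrinsics, pixels), "rvec" (rotation vector, rad) and "tvec" (3), from world to camera coordinates, as OpenCV has them; the wrist camera has in their place "T_tool_cam" (4x4, takes a point from camera to tool coordinates, whose origin is the TCP and whose axes are the flange's). Camera axes: x right, y down, z forward; pixel columns grow to the right and rows downward; lengths in mm; the calibration is good to about 2 mm. A picture is of the moment at which its call begins: read the wrist's pose just before it. There is no depth.
- workorder.hand_in(): hands the job in; it is judged then, once.
The state is a dict: "t": time; "joints": joint angles; "qvel": joint speeds; "effort": joint torques, N m; "ee_pos": TCP position; "tool_rot": TCP orientation; "contact_force": force on the tool from outside, world axes, zero at the start; "moment": the same for the moment, N m; "width": finger opening in mm; "grip_force": force on a finger pad.
Only numpy, scipy, OpenCV 4.12 (cv2) and the standard library are available. Lean on these libraries where they do the work, as an engineer would, in place of code of your own. Each camera call takes 0.05 s, during which the arm holds its last target. There are 200 camera calls.

### The job

Take the small mallet and use it to drive the clamp's lock peg down flush with the bed, touching the peg only with the mallet, then put the mallet down on the bench, clear of the clamp. Then pull open the clamp's sprung slide (the part with the black knob) until its pointer lines up with the index clip, and keep it there: the program finishes while still holding the slide open at the index. Leave the parts lying around where they are.

Things in the scene. Friction and masses are not known exactly. Their poses are not given: they have to be found in the camera images.
- clamp: Board clamp fixed to the bench: a flat aluminium bed 190 (x) x 90 (y) x 18 mm high with a fixed dark jaw (top 52 mm above the bench) across its +x end. Origin: centre of the underside, on the bench. Its x axis runs along the bed; the slide opens towards its -x end. Turned up to 0.25 rad about the vertical.
- peg: Steel lock peg, 12 mm diameter, upright in the bed on its centre line, 27 mm on the -x side of the clamp's origin. Origin: centre of its top, 32 mm above the bench at the start (14 mm proud of the bed), 18 mm when flush. Moves straight down only, with about 8 N of friction, and stays where it is driven. Proud, it stops the slide after 21 mm of opening; flush, the slide passes 4 mm above it.
- slide: Sprung slide of the clamp: a steel carriage 60 long x 56 wide, top 40 mm above the bench, with a low dark jaw plate (top 52 mm) at its +x end. Origin: on the knob's vertical axis at the height of the bed (18 mm above the bench); with the slide shut it lies 42 mm on the +x side of the clamp's origin. It moves along the clamp's x axis, 0 to 55 mm towards -x. A spring pulls it shut: 7 N when shut, about 11 N at 40 mm out; it snaps shut when let go.
- knob (a point): Point on the axis of the upright black round knob on the slide, in the middle of its 25 mm wide grip, 69 mm above the bench; the wide part reaches from 54 to 87 mm above the bench.
- pointer (a point): Tip of the small pointer that juts out 9 mm towards +y of the clamp from the slide's -x end, 27 mm above the bench; moves with the slide.
- mark: Index clip: a dark steel clip 6 mm wide with a thin blade, fixed on the clamp bed's +y edge on the -x side of the pointer, top 30 mm above the bench. Same axes as the clamp. Origin: on the line it marks, at bed height. The slide is at the index when the pointer's x in this clip's frame is 0; the clip stands 30 to 48 mm from the shut slide's pointer.
- mallet: Small mallet, 0.36 kg, standing on one face of its head: upright round head 36 mm diameter, 64 mm high, black faces; a level wooden handle of section 18 wide x 24 mm high, its axis 32 mm above the bench, sticks out of the head along the mallet's -x axis to 123 mm from the head's axis. Origin: centre of the head's lower face. Almost all its mass is in the head, so it is best gripped firmly and close to the head, or it pitches in the grip.
- module_0: Bystander: small green circuit module 48 x 72 x 17 mm.
- fuse_box: Bystander: small fuse box 34 x 62 x 20 mm with a red lid.
- big_capacitor: Bystander: standing capacitor, 25 mm diameter, 42 mm high.
- heatsink: Bystander: finned heat sink 27 x 42 x 35 mm.
- relay_spare: Bystander: relay block 13 x 29 x 26 mm.
- flux_tin: Bystander: round tin, 55 mm diameter, 20 mm high.
Things that resemble listed ones, but are neither listed nor needed, are in the scene too. Of the things that look like the clamp, the larger one is meant.

How it is judged (in metres and radians):
On the way, in this order (a step that is already met when the one before it is completed fails the run):
1. the peg is driven flush with the held mallet (z of peg in the frame of clamp below 0.0205 m and contact force between the fingers and mallet above 1 N), for 0.1 s.
2. the mallet is put down on the bench, clear of the clamp (contact force between each of the fingers, the arm, clamp and mallet below 0.1 N and height (world z) of mallet between -0.01 and 0.045 m and linear speed of mallet below 0.05 m/s), for 0.2 s.
At the end, for the whole second after the job is handed in: The slide's pointer is within 4 mm of the index line and still, held against its spring by the gripper's fingers (over 2 N on the slide); the peg is flush (at most 2.5 mm proud); the mallet rests on the bench (origin under 45 mm high), touching neither the arm, the fingers nor the clamp (x of pointer in the frame of mark between -0.004 and 0.004 m and linear speed of slide below 0.01 m/s and contact force between the fingers and slide above 2 N and z of peg in the frame of clamp below 0.0205 m and contact force between mallet and clamp below 0.1 N and contact force between each of the arm, the fingers and mallet below 0.1 N and height (world z) of mallet between -0.01 and 0.045 m and linear speed of mallet below 0.05 m/s); the arm keeps its last pose, push and grip.
It fails at once if the robot touches the peg itself (contact force between any of the arm, the fingers and peg above 1 N).
It fails at once if a bystander is displaced by more than 20 mm (distance of any of module_0, fuse_box, big_capacitor, heatsink, relay_spare, flux_tin from where it was at the start of the episode above 0.02 m).
It also fails if it takes over 59 s, if anything falls off the work surface, if the arm or the gripper's body presses on something with over 40 N, if the wrist force passes 120 N, or if a joint passes its speed limit or range.

## Working session

There is one attempt and no reset: what is moved stays moved. The work goes in short steps, Python scripts to look and compute and a tool call to move; the robot and the scene stay as the last step left them, time stands still between calls to the robot, and variables do not carry over. Pictures are saved under pics/ and viewed, at most 10 in all, crops included, and the job is handed in when it is done.

Besides the shell and the picture viewer there is one more tool, called as a command line: name --argument value ..., lists and objects as JSON in quotes. servo_tool: Moves the arm, as the interface text tells. Its arguments: {"type":"object","properties":{"steps":{"type":"array","items":{"type":"array"}}},"required":["steps"]}

```bash
mkdir -p pics; ls
cat > h.py <<'E'
import numpy as np, cv2
from cell import get_obs, cams, workorder
R=lambda v: cv2.Rodrigues(np.array(v,float))[0]
def snap(n):
    o=get_obs(); s=cams.snapshot(n)
    K=np.array(s["camera_matrix"],float)
    if n=="wrist":
        T=np.eye(4);T[:3,:3]=R(o["tool_rot"]);T[:3,3]=o["ee_pos"]
        M=np.linalg.inv(T@np.array(s["T_tool_cam"]))
    else:
        M=np.eye(4);M[:3,:3]=R(s["rvec"]);M[:3,3]=np.ravel(s["tvec"])
    return s["img"],K,M
def save(p,img): cv2.imwrite(p,img[:,:,::-1])
def ray(K,M,px):
    p=np.linalg.inv(K)@np.array([px[0],px[1],1.]); Ri=M[:3,:3].T
    return -Ri@M[:3,3], Ri@p
def plane(K,M,px,z):
    c,d=ray(K,M,px); return c+d*(z-c[2])/d[2]
def proj(K,M,X):
    p=K@(M[:3,:3]@np.array(X,float)+M[:3,3]); return p[:2]/p[2]
def tri(*obs):
    A=np.zeros((3,3));b=np.zeros(3)
    for K,M,px in obs:
        c,d=ray(K,M,px);d=d/np.linalg.norm(d);P=np.eye(3)-np.outer(d,d);A+=P;b+=P@c
    return np.linalg.solve(A,b)
E
python3 - <<'E'
from h import *
import pickle
D={}
for n in ("scene","top","wrist"):
    D[n]=snap(n); save(f"pics/{n}0.png",D[n][0])
    M=D[n][2]; print(n,-M[:3,:3].T@M[:3,3])
pickle.dump(D,open("d0.pkl","wb"))
print(get_obs())
E
```

```text
pics
scene [ 173.80214958 -675.45130628  894.32373733]
top [ 309.49342523   22.3889344  1092.44566292]
wrist [113.36049886 643.7378296  385.08155855]
{'t': 0.15, 'joints': array([ 1.09992777e+00,  2.45656165e-01,  1.55870717e+00, -1.06410349e-05,
        1.33870799e+00, -1.74128467e-01]), 'qvel': array([ 0.0001102 , -0.000831  , -0.0026309 , -0.00055737, -0.00123716,
       -0.00056484]), 'effort': array([ 1.44073128e-03, -4.16265857e+01, -3.14980674e+01,  6.86144968e-02,
        3.16452817e-02, -5.80848155e-05]), 'ee_pos': array([190.00004556, 621.43911892, 403.81109032]), 'tool_rot': array([-4.64338208e-01, -3.10662307e+00,  2.20778806e-03]), 'contact_force': array([-0.75635468, -0.18754842,  0.14175603]), 'moment': array([-0.01967135, -0.06573333, -0.00482507]), 'grip_force': 0.0, 'width': 93.84324451522969}
```

View pics/top0.png

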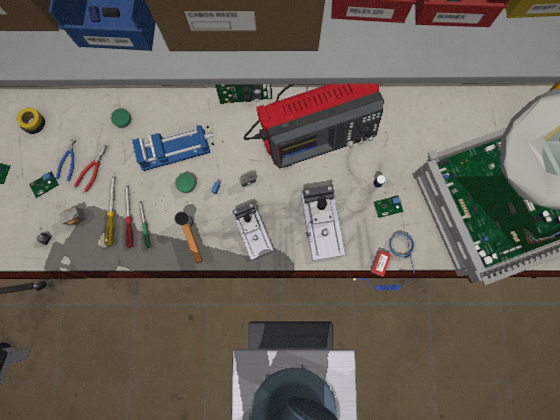

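View pics/scene0.png

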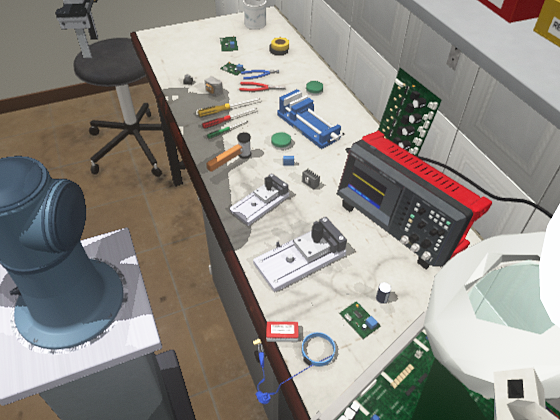

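The top view shows two clamp-like things, the larger at (322,222) and a smaller decoy at (255,230). There is one mallet, head (181,218) and handle to (197,260); the screwdrivers at (110–145,215) are not mallets. In the scene view the larger clamp is at (300,255) and the mallet head at (244,145). I'll check the choice in one close crop sheet.

Run:
```python
from h import *
import pickle
D=pickle.load(open("d0.pkl","rb"))
def cr(n,x,y,w,h,s): return cv2.resize(D[n][0][y:y+h,x:x+w],None,fx=s,fy=s,interpolation=cv2.INTER_CUBIC)
a=cr("top",282,172,80,100,4); b=cr("scene",240,205,120,100,4)
c=cr("top",160,200,60,70,3);d=cr("scene",195,120,80,70,3)
W=np.zeros((600,800,3),np.uint8)
W[:400,:320]=a; W[:400,320:800]=b; e=c[:200]; W[400:600,:180]=e; W[400:600,200:440]=d[:200]
save("pics/crop1.png",W)
for n,px,z in [("top",(322,222),18),("top",(255,230),18),("top",(181,218),64),("top",(197,260),32)]: print(px,plane(*D[n][1:],px,z))
```

```text
(322, 222) [487.01643073 -78.8062999   18.        ]
(255, 230) [465.66392367 103.77528475  18.        ]
(181, 218) [491.48628221 294.95236401  64.        ]
(197, 260) [383.84259152 255.89702327  32.        ]
```

View pics/crop1.png

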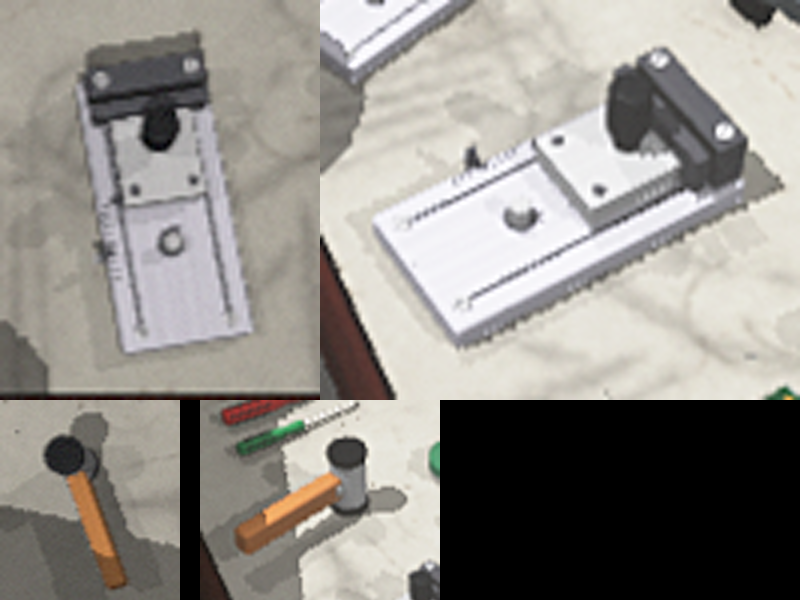

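The crop confirms the choice. The large clamp has its peg at top px (325,231.5), its knob at (322,203), and its clip on the left edge at about (308,234). The only mallet has its head top at top px (181.7,218.3). Next are coarse two-view fixes and the wrist camera geometry.

Run:
```python
from h import *
import pickle
np.set_printoptions(precision=1,suppress=True)
D=pickle.load(open("d0.pkl","rb"))
t,s,w=D["top"][1:],D["scene"][1:],D["wrist"][1:]
for n,a,b in [("head top",(181.7,218.3),(244,137.8)),("peg top",(325,231.5),(290,257)),("knob top",(322,203.3),(316.2,224.5))]:
    P=tri((*t,a),(*s,b));print(n,P,proj(*t,P)-a,proj(*s,P)-b)
print("handle end",plane(*t,(198.5,257),44))
print("clamp ends",plane(*t,(282+187/4,172+340/4),18),plane(*t,(282+142/4,172+50/4),52))
o=get_obs();Rt=R(o["tool_rot"]);print(Rt)
T=np.array(cams.snapshot("wrist")["T_tool_cam"]);print(T.round(2),w[0])
```

```text
head top [493.2 295.   55.8] [ 0.1 -0.4] [-0.4  0.1]
peg top [459.6 -85.6  24.6] [-0.   0.1] [ 0.1 -0. ]
knob top [523.7 -73.   90.8] [ 0. -0.] [-0.  0.]
handle end [390.8 249.6  44. ]
clamp ends [391.8 -94.9  18. ] [583.6 -65.7  52. ]
[[-1.   0.3 -0. ]
 [ 0.3  1.  -0. ]
 [ 0.  -0.  -1. ]]
[[ 0.  -1.  -0.3 79.8]
 [ 1.  -0.   0.  -1. ]
 [-0.  -0.3  1.  18.6]
 [ 0.   0.   0.   1. ]] [[315.8   0.  277.1]
 [  0.  315.8 214.8]
 [  0.    0.    1. ]]
```

Head top is at about (493,295,~60) and the wrist camera looks in from tool +x. I'll move over the mallet and turn to align with its handle.

servo_tool --steps '[[1,[-6.5,-3.8,1.2],[0,0,-6.5]],[1,[-6.5,-3.8,1.2],[0,0,-6.5]],[1,[-6.5,-3.8,1.2],[0,0,-6.5]],[1,[-6.5,-3.8,1.2],[0,0,-6.5]],[1,[-6.5,-3.8,1.2],[0,0,-6.5]],[1,[-6.5,-3.8,1.2],[0,0,-6.5]],[1,[-6.5,-3.8,1.2],[0,0,-6.5]],[1,[-6.5,-3.8,1.2],[0,0,-6.5]]]'

```text
t: 0.87
ee_pos: [396.1, 397.4, 355.8]
tool_rot: [0.596, -3.084, 0.002]
contact_force: [0.0, -0.2, -1.0]
width: 93.8
grip_force: 0.0
```

```bash
cat >> h.py <<'E'
def go(P,yang=None):
    "shift (tool units) and turn to bring TCP to P, tool pointing down with tool y at world angle yang (deg, mod 180)"
    o=get_obs();A=R(o["tool_rot"]);d=A.T@(np.array(P,float)-o["ee_pos"])/40
    if yang is None: yang=np.degrees(np.arctan2(A[1,1],A[0,1]))
    c,s=np.cos(np.radians(yang)),np.sin(np.radians(yang))
    B=np.array([[-s,c,0],[c,s,0],[0,0,-1.]])
    r=np.degrees(np.ravel(cv2.Rodrigues(A.T@B)[0]))/6
    print("t",round(o["t"],2),"pos",o["ee_pos"].round(1),"shift",d.round(2),"turn",r.round(2),"F",o["contact_force"].round(1),"w",round(o["width"],1),"g",round(o["grip_force"],1))
E
python3 -c "
from h import *
go((478,289,330),112)"
```

```text
t 0.87 pos [396.1 397.4 355.8] shift [-0.89 -3.28  0.65] turn [-0.01 -0.01 -0.02] F [ 0.  -0.2 -1. ] w 93.8 g 0.0
```

servo_tool --steps '[[1,[-0.3,-1.0,0.2],[0,0,0]],[1,[-0.6,-2.0,0.4],[0,0,0]],[1,[-0.9,-3.0,0.6],[0,0,0]],[1,[-0.9,-3.3,0.6],[0,0,0]],[1,[-0.9,-3.3,0.6],[0,0,0]],[1,[-0.9,-3.3,0.6],[0,0,0]],[1,[-0.9,-3.3,0.6],[0,0,0]],[1,[-0.9,-3.3,0.6],[0,0,0]]]'

```text
t: 1.53
ee_pos: [476.4, 292.3, 332.9]
tool_rot: [-0.602, 3.083, 0.0]
contact_force: [-0.0, 0.6, -0.5]
width: 94.4
grip_force: 0.0
```

Run:
```python
from h import *
import pickle
w=snap("wrist"); pickle.dump(w,open("w1.pkl","wb")); save("pics/w1.png",w[0]); go((478,289,330),112)
print(proj(*w[1:],(493,295,64)),proj(*w[1:],(391,250,44)))
```

```text
t 1.58 pos [476.4 292.4 332.9] shift [-0.   -0.09  0.07] turn [0.   0.   0.02] F [-0.3 -0.5 -0.4] w 94.1 g 0.0
[273.35621766 243.74834509] [269.08007092 105.9924132 ]
```

View pics/w1.png

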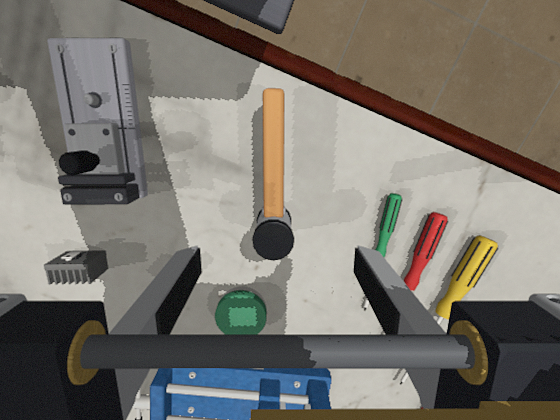

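Wrist view: the mallet head top is at (273,239), and its handle runs straight up the image (274,90)–(273,215), so the yaw is aligned. The green tin is just beyond the head at (241,315). I'll segment the head top and the handle.

```bash
cat >> h.py <<'E'
def headtop(img,c,r=40):
    m=(img.max(2)<75).astype(np.uint8); k=np.zeros_like(m); cv2.circle(k,(int(c[0]),int(c[1])),r,1,-1)
    m=cv2.morphologyEx(m*k,cv2.MORPH_OPEN,np.ones((7,7)))
    q=max(cv2.findContours(m,0,2)[0],key=cv2.contourArea); (e,ax,an)=cv2.fitEllipse(q); return np.array(e),ax
def handle(img):
    h=cv2.cvtColor(img,cv2.COLOR_RGB2HSV); m=cv2.inRange(h,(8,110,90),(20,255,255)); m[330:]=0
    q=max(cv2.findContours(m,0,2)[0],key=cv2.contourArea); return cv2.minAreaRect(q)
E
python3 - <<'E'
from h import *
import pickle
img,K,M=pickle.load(open("w1.pkl","rb"))
e,ax=headtop(img,(273,239)); print(e,ax,plane(K,M,e,64), "dia",ax[0]/K[0,0]*(M@[493,295,64,1])[2])
b=cv2.boxPoints(handle(img)); b=b[np.argsort(b[:,1])]; print(b)
a,c=[plane(K,M,p,44) for p in (b[:2].mean(0),b[2:].mean(0))]; print(a,c,np.degrees(np.arctan2(*(c-a)[1::-1])))
go((*plane(K,M,e,64)[:2],290),112)
E
```

```text
[272.56246948 239.92436218] (38.231048583984375, 41.310489654541016) [490.05820794 293.09539934  64.        ] dia 32.344513538880875
[[262.99997  88.99999]
 [282.99997  88.99999]
 [282.99997 215.99997]
 [262.99997 215.99997]]
[377.87587516 248.14836441  44.        ] [475.89474352 287.5413659   44.        ] 21.894801099479853
t 1.58 pos [476.4 292.4 332.9] shift [-0.32 -0.11  1.07] turn [0.   0.   0.02] F [-0.3 -0.5 -0.4] w 94.1 g 0.0
```

servo_tool --steps '[[1,[-0.2,-0.1,0.5],[0,0,0]],[1,[-0.32,-0.1,1.0],[0,0,0]],[1,[-0.32,-0.1,1.0],[0,0,0]],[1,[-0.32,-0.1,1.0],[0,0,0]],[1,[-0.32,-0.1,1.0],[0,0,0]],[1,[-0.32,-0.1,1.0],[0,0,0]],[1,[-0.32,-0.1,1.0],[0,0,0]],[1,[-0.32,-0.1,1.0],[0,0,0]]]'

```text
t: 2.25
ee_pos: [490.6, 292.5, 293.7]
tool_rot: [-0.599, 3.082, 0.0]
contact_force: [-0.3, -0.2, -0.9]
width: 94.2
grip_force: 0.0
```

Run:
```python
from h import *
import pickle
w1=pickle.load(open("w1.pkl","rb")); D=pickle.load(open("d0.pkl","rb"))
w=snap("wrist"); pickle.dump(w,open("w2.pkl","wb")); save("pics/w2.png",w[0])
p=proj(*w[1:],(490,293,64)); e,ax=headtop(w[0],p,46); e1,_=headtop(w1[0],(273,239)); print(p,e,ax)
P=tri((*w[1:],e),(*w1[1:],e1),(*D["top"][1:],(181.7,218.3)),(*D["scene"][1:],(244,137.8))); print(P, tri((*w[1:],e),(*w1[1:],e1)))
Q=plane(*w[1:],e,64);print(Q); go((*Q[:2],225),112)
```

```text
[278.90941774 241.28079989] [279.03759766 241.10751343] (46.654396057128906, 48.48464584350586)
[492.8106438  294.35019627  56.39193014] [490.40798613 293.24508796  62.69437572]
[489.8439875 293.0351342  64.       ]
t 2.3 pos [490.5 292.5 293.5] shift [0.01 0.02 1.71] turn [-0.    0.01  0.  ] F [0.4 0.  0.2] w 93.8 g 0.0
```

servo_tool --steps '[[1,[0,0.02,0.5],[0,0,0]],[1,[0,0.02,1.0],[0,0,0]],[1,[0,0.02,1.5],[0,0,0]],[1,[0,0.02,1.65],[0,0,0]],[1,[0,0.02,1.65],[0,0,0]],[0,[0,0.02,1.65],[0,0,0]],[0,[0,0.02,1.65],[0,0,0]],[0,[0,0.02,1.65],[0,0,0]]]'

```text
t: 2.97
ee_pos: [490.8, 293.3, 228.2]
tool_rot: [-0.599, 3.081, 0.001]
contact_force: [-0.0, 0.3, -0.2]
width: 77.5
grip_force: 0.0
```

servo_tool --steps '[[0,[0,0,0],[0,0,0]],[0,[0,0,0],[0,0,0]],[0,[0,0,0],[0,0,0]],[0,[0,0,0],[0,0,0]],[0,[0,0,0],[0,0,0]],[0,[0,0,0],[0,0,0]],[0,[0,0,0],[0,0,0]],[0,[0,0,0],[0,0,0]]]'

```text
t: 3.63
ee_pos: [490.1, 293.2, 226.6]
tool_rot: [0.599, -3.084, -0.0]
contact_force: [0.2, -0.8, 1.1]
width: 35.1
grip_force: 30.0
```

The head is gripped firmly (35 mm, 30 N). Next I lift it and carry it towards the clamp, stopping short to measure the clamp.

```bash
python3 -c "
from h import *
go((490,293,330));go((455,60,330))"
```

```text
t 3.63 pos [490.1 293.2 226.6] shift [ 0.   -0.   -2.58] turn [ 0. -0.  0.] F [ 0.2 -0.8  1.1] w 35.1 g 30.0
t 3.63 pos [490.1 293.2 226.6] shift [ 3.   -5.08 -2.58] turn [ 0. -0.  0.] F [ 0.2 -0.8  1.1] w 35.1 g 30.0
```

servo_tool --steps '[[0,[0,0,-0.3],[0,0,0]],[0,[0,0,-0.8],[0,0,0]],[0,[0,0,-1.5],[0,0,0]],[0,[0,0,-2.2],[0,0,0]],[0,[0,0,-2.6],[0,0,0]],[0,[0,0,-2.6],[0,0,0]],[0,[0,0,-2.6],[0,0,0]],[0,[0,0,-2.6],[0,0,0]]]'

```text
t: 4.3
ee_pos: [489.5, 292.8, 329.1]
tool_rot: [0.599, -3.081, 0.001]
contact_force: [-0.3, -0.1, -3.1]
width: 35.3
grip_force: 30.0
```

servo_tool --steps '[[0,[0.4,-0.7,0],[0,0,0.3]],[0,[0.9,-1.6,0],[0,0,0.6]],[0,[1.4,-2.5,0],[0,0,1.0]],[0,[1.9,-3.4,0],[0,0,1.4]],[0,[2.5,-4.3,0],[0,0,1.8]],[0,[3.0,-5.0,0],[0,0,2.0]],[0,[3.0,-5.0,0],[0,0,2.0]],[0,[3.0,-5.0,0],[0,0,2.0]]]'

```text
t: 4.97
ee_pos: [453.0, 61.3, 328.9]
tool_rot: [0.267, -3.127, -0.002]
contact_force: [-0.1, -0.1, -3.2]
width: 35.5
grip_force: 30.0
```

Run:
```python
from h import *
import pickle
w=snap("wrist"); pickle.dump(w,open("w3.pkl","wb")); save("pics/w3.png",w[0]); go((455,60,330))
print(proj(*w[1:],(457,-86,32)),proj(*w[1:],(523,-73,87)))
```

```text
t 5.02 pos [453.3  62.4 329.2] shift [-0.03 -0.07 -0.02] turn [ 0.01 -0.02  0.  ] F [-0.1 -0.4 -3. ] w 35.1 g 30.0
[115.27638614 194.39054152] [ 94.84911404 292.44516336]
```

View pics/w3.png

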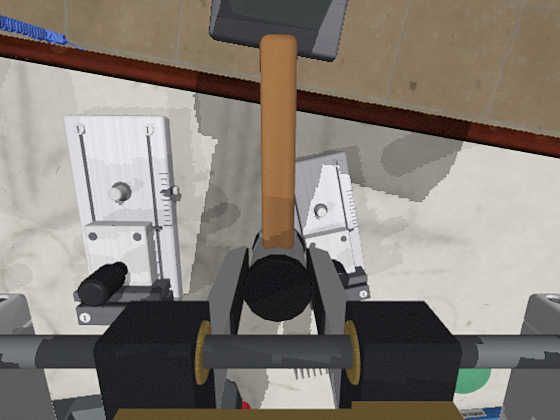

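Wrist view with the mallet held: the peg top is at about (119,190), the clip at (176,190), the knob top at (94,290), and the near bed corners at (66,117) and (165,117). The small clamp is at right behind the mallet. I'll compute the peg position and the clamp yaw.

Run:
```python
from h import *
import pickle
w=pickle.load(open("w3.pkl","rb")); D=pickle.load(open("d0.pkl","rb")); c=w[1:]
pl=lambda p,z: plane(*c,p,z)
peg=pl((118.5,189),32)
print("peg",peg, tri((*c,(118.5,189)),(*D["top"][1:],(325,231.5))), tri((*c,(118.5,189)),(*D["scene"][1:],(290,257))))
a,b,e=pl((66,117),18),pl((165,117),18),pl((182,298),18)
print("end w",np.linalg.norm(a-b),"yaw end",np.degrees(np.arctan2(*(b-a)[1::-1]))-90,"yaw side",np.degrees(np.arctan2(*(e-b)[1::-1])))
m=(a+b)/2; y=np.radians(np.degrees(np.arctan2(*(e-b)[1::-1]))); print("peg by end",m+68*np.array([np.cos(y),np.sin(y),0]))
u=np.array([np.cos(y),np.sin(y),0]); t=peg-2*u
go((t[0],t[1],326),90+np.degrees(y))
```

```text
peg [451.54461644 -83.3232491   32.        ] [457.3368404  -87.05253483  21.97841019] [456.1372478  -86.75345643  25.68857369]
end w 87.50320356609723 yaw end 9.788109021584418 yaw side 9.910507023952714
peg by end [457.65152391 -83.10013825  18.        ]
t 5.02 pos [453.3  62.4 329.2] shift [ 0.72 -3.58  0.08] turn [ 0.01 -0.02 -0.  ] F [-0.1 -0.4 -3. ] w 35.1 g 30.0
```

Run:
```python
from h import *
import pickle
w=pickle.load(open("w3.pkl","rb"))
I=cv2.resize(w[0][105:250,55:195],None,fx=4,fy=4,interpolation=cv2.INTER_CUBIC)
for i in range(0,140,20): cv2.line(I,(i*4,0),(i*4,8),(255,0,0),1)
for i in range(0,145,20): cv2.line(I,(0,i*4),(8,i*4),(255,0,0),1)
save("pics/c3.png",I)
```

```text
(no output)
```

View pics/c3.png

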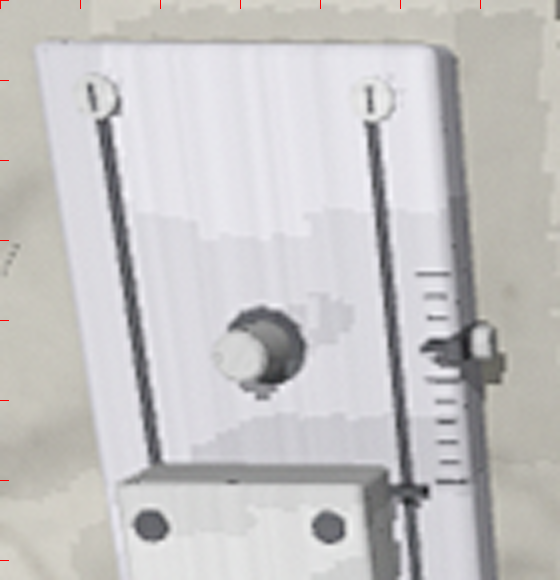

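Crop: the peg top is at (115,193.8), with its base ring at (121.5,191). The pointer tip is at about (161,227.5) and the clip blade at about (164,192). I'll recompute with these.

Run:
```python
from h import *
import pickle
w=pickle.load(open("w3.pkl","rb")); c=w[1:]
pl=lambda p,z: plane(*c,p,z)
peg=pl((115,193.8),32); print("peg",peg,"base",pl((121.5,191),18))
a,b,e=pl((64.3,116.3),18),pl((164.5,116.8),18),pl((55+470/4,105+480/4),18)
y=np.arctan2(*(b-a)[1::-1])-np.pi/2;u=np.array([np.cos(y),np.sin(y),0])
print(np.degrees(y),np.degrees(np.arctan2(*(e-b)[1::-1])),np.linalg.norm(a-b),"by end",(a+b)/2+68*u)
print("ptr",pl((161.2,227.5),27),"clip",pl((164,192),27),u@(pl((161.2,227.5),27)-pl((164,192),27)))
t=peg-2*u; go((t[0],t[1],326),100)
```

```text
peg [456.4957487  -86.26265113  32.        ] base [456.89250844 -87.01749876  18.        ]
9.514726755138913 8.689165062950387 88.47244347686029 by end [457.51086045 -84.52445186  18.        ]
ptr [483.28724618 -44.68764468  27.        ] clip [448.69702184 -44.62487294  27.        ] 34.10399545906384
t 5.02 pos [453.3  62.4 329.2] shift [ 0.61 -3.67  0.08] turn [ 0.01 -0.02 -0.02] F [-0.1 -0.4 -3. ] w 35.1 g 30.0
```

servo_tool --steps '[[0,[0.1,-0.6,0],[0,0,0]],[0,[0.2,-1.4,0],[0,0,0]],[0,[0.4,-2.3,0],[0,0,0]],[0,[0.6,-3.1,0],[0,0,0]],[0,[0.6,-3.65,0],[0,0,0]],[0,[0.6,-3.65,0],[0,0,0]],[0,[0.6,-3.65,0.5],[0,0,0]],[0,[0.6,-3.65,1.0],[0,0,0]]]'

```text
t: 5.68
ee_pos: [456.4, -84.3, 290.7]
tool_rot: [-0.276, 3.127, -0.001]
contact_force: [0.1, -0.7, -4.2]
width: 35.0
grip_force: 30.0
```

Run:
```python
from h import *
go((454.8,-86.3,245))
```

```text
t 5.68 pos [456.4 -84.3 290.7] shift [ 0.05 -0.04  1.14] turn [-0.01  0.02  0.  ] F [ 0.1 -0.7 -4.2] w 35.0 g 30.0
```

servo_tool --steps '[[0,[0.05,-0.04,0.3],[0,0,0]],[0,[0.05,-0.04,0.6],[0,0,0]],[0,[0.05,-0.04,0.75],[0,0,0]],[0,[0.05,-0.04,0.85],[0,0,0]],[0,[0.05,-0.04,0.95],[0,0,0]],[0,[0.05,-0.04,1.05],[0,0,0]],[0,[0.05,-0.04,1.12],[0,0,0]],[0,[0.05,-0.04,1.12],[0,0,0]]]'

```text
t: 6.35
ee_pos: [454.1, -86.6, 246.1]
tool_rot: [-0.275, 3.129, 0.001]
contact_force: [-1.4, 1.6, -0.5]
width: 34.7
grip_force: 30.0
```

Run:
```python
from h import *
go((454.8,-86.3,244.6))
```

```text
t 6.35 pos [454.1 -86.6 246.1] shift [-0.02  0.01  0.04] turn [ 0.  0. -0.] F [-1.4  1.6 -0.5] w 34.7 g 30.0
```

servo_tool --steps '[[0,[0,0,0.04],[0,0,0]],[0,[0,0,0.08],[0,0,0]],[0,[0,0,0.1],[0,0,0]],[0,[0,0,0.12],[0,0,0]],[0,[0,0,0.14],[0,0,0]],[0,[0,0,0.14],[0,0,0]],[0,[0,0,0.14],[0,0,0]],[0,[0,0,0.14],[0,0,0]]]'

```text
t: 7.02
ee_pos: [455.8, -87.5, 244.5]
tool_rot: [-0.273, 3.126, -0.001]
contact_force: [-8.3, 8.8, 27.7]
width: 35.2
grip_force: 30.0
```

Run:
```python
from h import *
go((454.8,-86.3,244.6))
w=snap("wrist"); save("pics/w4.png",np.hstack([w[0][60:330]]))
```

```text
t 7.02 pos [455.8 -87.5 244.5] shift [ 0.02  0.03 -0.  ] turn [-0.01  0.04  0.  ] F [-8.3  8.8 27.7] w 35.2 g 30.0
```

It has hit the bed hard stop at the flush height, with 31 N of push. I'll lift and carry back to the w3 viewpoint to check the peg.

servo_tool --steps '[[0,[0,0,-0.4],[0,0,0]],[0,[0,0,-1.0],[0,0,0]],[0,[0,0,-1.8],[0,0,0]],[0,[0,0.8,-2.3],[0,0,0]],[0,[0,1.7,-2.3],[0,0,0]],[0,[-0.3,2.6,-2.3],[0,0,0]],[0,[-0.6,3.6,-2.3],[0,0,0]],[0,[-0.6,3.6,-2.3],[0,0,0]]]'

```text
t: 7.73
ee_pos: [452.1, 63.8, 332.2]
tool_rot: [-0.284, 3.127, 0.001]
contact_force: [0.9, -0.7, -3.2]
width: 35.0
grip_force: 30.0
```

Run:
```python
from h import *
import pickle
w=snap("wrist"); pickle.dump(w,open("w5.pkl","wb"))
go((490,293,330),112)
print(proj(*w[1:],(457,-86,18)))
I=cv2.resize(w[0][80:320,40:320],None,fx=2.5,fy=2.5,interpolation=cv2.INTER_CUBIC); save("pics/w5.png",I)
```

```text
t 7.78 pos [452.1  61.6 331.9] shift [-1.97  5.52  0.04] turn [-0.01  0.01 -1.94] F [ 0.  -0.9 -2.8] w 35.2 g 30.0
[121.51092421 187.85233621]
```

View pics/w5.png

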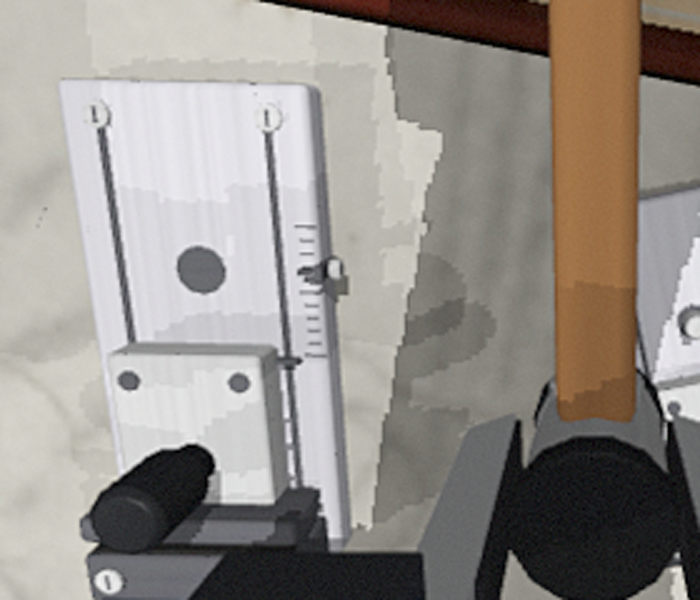

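The peg is flush: only a level dark disc is left at (200,270) in the crop. The mallet goes back to its original clear spot.

servo_tool --steps '[[0,[-0.3,0.8,0],[0,0,-0.3]],[0,[-0.6,1.7,0],[0,0,-0.6]],[0,[-0.9,2.6,0],[0,0,-1.0]],[0,[-1.2,3.5,0],[0,0,-1.4]],[0,[-1.6,4.4,0],[0,0,-1.8]],[0,[-1.95,5.2,0],[0,0,-1.94]],[0,[-1.95,5.5,0],[0,0,-1.94]],[0,[-1.95,5.5,0.4],[0,0,-1.94]]]'

```text
t: 8.45
ee_pos: [492.6, 290.8, 318.8]
tool_rot: [-0.592, 3.078, 0.001]
contact_force: [1.5, -0.1, -2.5]
width: 35.4
grip_force: 30.0
```

```bash
python3 -c "
from h import *
go((490,293,228),112)"
```

```text
t 8.45 pos [492.6 290.8 318.8] shift [0.06 0.08 2.27] turn [-0.01  0.07 -0.04] F [ 1.5 -0.1 -2.5] w 35.4 g 30.0
```

servo_tool --steps '[[0,[0,0.04,0.5],[0,0,0]],[0,[0,0.04,1.1],[0,0,0]],[0,[0,0.04,1.6],[0,0,0]],[0,[0,0.04,1.9],[0,0,0]],[0,[0,0.04,2.05],[0,0,0]],[0,[0,0.04,2.15],[0,0,0]],[0,[0,0.04,2.15],[0,0,0]],[0,[0,0.04,2.15],[0,0,0]]]'

```text
t: 9.12
ee_pos: [491.1, 290.4, 231.2]
tool_rot: [-0.589, 3.084, 0.0]
contact_force: [0.1, -0.3, -4.1]
width: 35.3
grip_force: 30.0
```

```bash
python3 -c "
from h import *
go((490,293,226.6),112)"
```

```text
t 9.12 pos [491.1 290.4 231.2] shift [0.   0.07 0.12] turn [-0.    0.02 -0.06] F [ 0.1 -0.3 -4.1] w 35.3 g 30.0
```

servo_tool --steps '[[0,[0,0,0.05],[0,0,0]],[0,[0,0,0.1],[0,0,0]],[0,[0,0,0.12],[0,0,0]],[0,[0,0,0.12],[0,0,0]],[0,[0,0,0.12],[0,0,0]],[0,[0,0,0.12],[0,0,0]],[0.8,[0,0,0.12],[0,0,0]],[0.8,[0,0,0.12],[0,0,0]]]'

```text
t: 9.78
ee_pos: [490.4, 290.5, 225.4]
tool_rot: [0.59, -3.086, 0.0]
contact_force: [0.7, -0.5, -0.8]
width: 45.0
grip_force: 0.0
```

servo_tool --steps '[[1,[0,0,0],[0,0,0]],[1,[0,0,0],[0,0,0]],[1,[0,0,0],[0,0,0]],[1,[0,0,0],[0,0,0]],[1,[0,0,-0.4],[0,0,0]],[1,[0,0,-1.2],[0,0,0]],[1,[0,0,-2.1],[0,0,0]],[1,[0,0,-2.6],[0,0,0]]]'

```text
t: 10.45
ee_pos: [491.1, 290.8, 333.1]
tool_rot: [-0.589, 3.082, 0.001]
contact_force: [1.7, -0.1, 0.9]
width: 93.6
grip_force: 0.0
```

Run:
```python
from h import *
w=snap("wrist"); go((530,-72,335),101)
e,ax=headtop(w[0],proj(*w[1:],(491,290,64))); print(e,ax,plane(*w[1:],e,64))
```

```text
t 10.5 pos [492.1 291.2 336.7] shift [ 2.47 -8.79  0.02] turn [0.01 0.1  1.77] F [1.9 0.6 2.2] w 93.5 g 0.0
[278.61654663 224.25187683] (39.61420440673828, 41.46406936645508) [491.08353167 291.38887826  64.        ]
```

The mallet is standing free at (491,291). I'll move above the knob and turn so the fingers close along the clamp's x axis.

servo_tool --steps '[[1,[0.28,-1.0,0],[0,0,1.1]],[1,[0.55,-2.0,0],[0,0,2.2]],[1,[0.85,-3.0,0],[0,0,3.3]],[1,[1.1,-4.0,0],[0,0,4.4]],[1,[1.4,-5.0,0],[0,0,5.5]],[1,[1.7,-6.0,0],[0,0,6.6]],[1,[2.0,-7.0,0],[0,0,7.7]],[1,[2.25,-7.9,0],[0,0,8.8]]]'

```text
t: 11.17
ee_pos: [522.9, -38.7, 329.1]
tool_rot: [-0.853, -3.023, 0.0]
contact_force: [0.7, 0.3, 0.6]
width: 93.8
grip_force: 0.0
```

```bash
python3 -c "
from h import *
go((525,-74.6,335),9.5); print(get_obs()['joints'].round(2))"
```

```text
t 11.17 pos [522.9 -38.7 329.1] shift [-0.51 -0.74 -0.15] turn [-0.   -0.    8.16] F [0.7 0.3 0.6] w 93.8 g 0.0
[-0.29  0.03  1.94 -0.    1.17 -1.31]
```

servo_tool --steps '[[1,[-0.3,-0.4,0],[0,0,1.1]],[1,[-0.5,-0.7,0],[0,0,2.2]],[1,[-0.5,-0.7,0],[0,0,3.3]],[1,[-0.5,-0.7,0],[0,0,4.4]],[1,[-0.5,-0.7,0],[0,0,5.5]],[1,[-0.5,-0.7,0],[0,0,6.6]],[1,[-0.5,-0.7,0],[0,0,7.7]],[1,[-0.5,-0.7,0],[0,0,8.15]]]'

```text
t: 11.83
ee_pos: [525.8, -70.7, 328.9]
tool_rot: [-2.026, -2.4, 0.0]
contact_force: [0.2, 0.9, 0.2]
width: 93.9
grip_force: 0.0
```

Run:
```python
from h import *
import pickle
w=snap("wrist"); pickle.dump(w,open("w6.pkl","wb")); save("pics/w6.png",w[0]); go((525,-74.6,335),9.5)
for P in [(525,-74.6,87),(457,-86,18),(483,-45,27),(449,-45,27)]: print(proj(*w[1:],P).round(1))
```

```text
t 11.88 pos [525.8 -70.7 328.9] shift [-0.09 -0.04 -0.15] turn [-0.01 -0.    0.03] F [0.5 0.4 0.3] w 93.9 g 0.0
[276.  239.5]
[204.6 214.4]
[235.9 178.6]
[198.4 172.3]
```

View pics/w6.png

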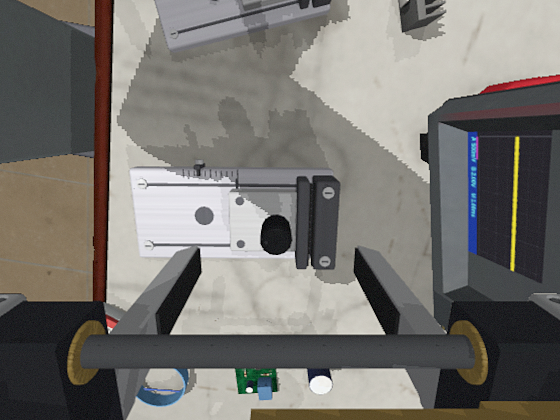

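The clamp is now level in the wrist view. The knob top is at (276,240), as predicted, with the clip at (198,168), the pointer at about (237,180) and the flush peg disc at (204,215). I'll descend partway and take a second view of the knob height.

servo_tool --steps '[[1,[-0.05,-0.02,0.3],[0,0,0]],[1,[-0.08,-0.04,0.6],[0,0,0]],[1,[-0.08,-0.04,0.9],[0,0,0]],[1,[-0.08,-0.04,0.9],[0,0,0]],[1,[-0.08,-0.04,0.9],[0,0,0]],[1,[-0.08,-0.04,0.9],[0,0,0]],[1,[-0.08,-0.04,0.9],[0,0,0]],[1,[-0.08,-0.04,0.9],[0,0,0]]]'

```text
t: 12.55
ee_pos: [525.2, -74.2, 294.1]
tool_rot: [2.02, 2.405, 0.001]
contact_force: [0.9, 0.1, -1.3]
width: 94.3
grip_force: 0.0
```

```bash
cat >> h.py <<'E'
def knobtop(img,K,M,guess):
    "centre of the top rim: fit circle of known width to lowest part of the dark blob"
    p=proj(K,M,guess); m=(img.max(2)<60).astype(np.uint8); k=np.zeros_like(m); x,y=p.astype(int); r=26
    m=m[y-45:y+40,x-r:x+r]; m=cv2.morphologyEx(m,cv2.MORPH_OPEN,np.ones((5,5)))
    n,l,s,c=cv2.connectedComponentsWithStats(m); i=1+np.argmax(s[1:,4]); X,Y,W,H,_=s[i]
    return p,np.array([x-r+X+W/2, y-45+Y+H-W/2]),W,H
E
python3 - <<'E'
from h import *
import pickle
w6=pickle.load(open("w6.pkl","rb")); w=snap("wrist"); pickle.dump(w,open("w7.pkl","wb"))
g=(525,-74.6,87)
r6=knobtop(*w6,g); r=knobtop(*w,g); print(r6,r)
P=tri((*w6[1:],r6[1]),(*w[1:],r[1])); print(P, plane(*w[1:],r[1],87)); go((*plane(*w[1:],r[1],87)[:2],256),9.5)
I=cv2.resize(w[0][100:290,130:400],None,fx=2.9,fy=2.9,interpolation=cv2.INTER_CUBIC); save("pics/w7.png",I)
E
```

```text
(array([276.04262877, 239.50924946]), array([276., 239.]), np.int32(30), np.int32(39)) (array([277.09177073, 253.1208609 ]), array([277., 253.]), np.int32(36), np.int32(48))
[524.51825515 -72.03377951  93.0074094 ] [524.92747379 -74.52780005  87.        ]
t 12.6 pos [525.2 -74.2 294.1] shift [-0.01 -0.01  0.95] turn [0.01 0.01 0.07] F [0.4 0.  0.4] w 94.0 g 0.0
```

View pics/w7.png

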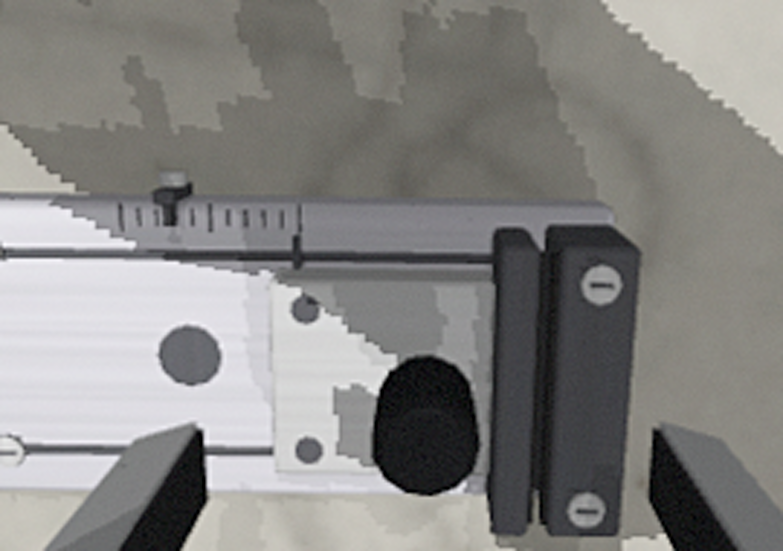

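The crop shows the pointer as a dark bar at x=297 (image px 232.4, 181), the clip blade at x=170 (px 188.6, 176.5) and the knob between the fingers. I'll compute the opening distance, then grasp.

Run:
```python
from h import *
import pickle
w=pickle.load(open("w7.pkl","rb")); c=w[1:]
f=lambda x,y:(130+x/2.9-.3,100+y/2.9-.3)
pt=plane(*c,f(297,237),27)
for z in(27,29): 
  cl=plane(*c,f(170.5,222),z); print(pt,cl,pt-cl)
u=np.array([np.cos(np.radians(9.5)),np.sin(np.radians(9.5)),0]); print((pt-cl)@u)
print("clip in clamp frame from peg(457,-86):",(cl-[457,-86,0])@u,(pt-[457,-86,0])@u)
# intensity profiles: rows across blade & pointer
g=w[0].mean(2)
print(g[174:177,180:200].round().astype(int)); print(g[181:184,224:242].round().astype(int))
```

```text
[483.68561229 -45.19842571  27.        ] [449.19082457 -47.05369411  27.        ] [34.49478772  1.8552684   0.        ]
[483.68561229 -45.19842571  27.        ] [449.68866403 -46.64806297  29.        ] [33.99694826  1.44963726 -2.        ]
33.76995972356191
clip in clamp frame from peg(457,-86): -0.7161224017709262 33.053837321790986
[[154 156 157 127 111 155  92  62  57  29  50 108 143 149 161 132  89 145
  160 157]
 [156 157 161 127 102 156 101  59  60  35  38 107 144 147 162 134  78 141
  158 156]
 [156 155 161 127 101 152  86  59  53  26  56 115 143 146 160 130  78 143
  157 157]]
[[130 130 133 133 133 134 120  74  59  84 129 132 132 132 132 131 130 132]
 [130 132 132 130 130 136 113  43  38  73 125 135 131 130 132 131 132 133]
 [127 127 129 130 131 134 116  44  45  79 123 133 132 130 130 132 129 131]]
```

servo_tool --steps '[[1,[0,0,0.3],[0,0,0]],[1,[0,0,0.6],[0,0,0]],[1,[0,0,0.9],[0,0,0]],[1,[0,0,0.92],[0,0,0]],[1,[0,0,0.92],[0,0,0]],[1,[0,0,0.92],[0,0,0]],[0,[0,0,0.92],[0,0,0]],[0,[0,0,0.92],[0,0,0]]]'

```text
t: 13.27
ee_pos: [525.2, -74.2, 257.2]
tool_rot: [2.02, 2.405, 0.001]
contact_force: [0.2, -0.4, 0.0]
width: 84.1
grip_force: 0.0
```

servo_tool --steps '[[0,[0,0,0],[0,0,0]],[0,[0,0,0],[0,0,0]],[0,[0,0,0],[0,0,0]],[0,[0,0,0],[0,0,0]],[0,[0,0,0],[0,0,0]],[0,[0,0,0],[0,0,0]],[0,[0,0,0],[0,0,0]],[0,[0,0,0],[0,0,0]]]'

```text
t: 13.93
ee_pos: [524.9, -74.1, 256.7]
tool_rot: [-2.021, -2.405, -0.0]
contact_force: [0.2, -0.2, 0.4]
width: 30.7
grip_force: 0.0
```

servo_tool --steps '[[0,[0,0,0],[0,0,0]],[0,[0,0,0],[0,0,0]],[0,[0,0,0],[0,0,0]],[0,[0,0,0],[0,0,0]],[0,[0,0,0],[0,0,0]],[0,[0,0,0],[0,0,0]],[0,[0,0,0],[0,0,0]],[0,[0,0,0],[0,0,0]]]'

```text
t: 14.6
ee_pos: [524.9, -74.1, 256.7]
tool_rot: [2.021, 2.405, -0.0]
contact_force: [-0.1, 0.4, -0.1]
width: 24.2
grip_force: 30.0
```

Run:
```python
from h import *
import pickle
pickle.dump(get_obs(),open("o_shut.pkl","wb")); o=get_obs(); u=np.array([np.cos(np.radians(9.5)),np.sin(np.radians(9.5)),0])
go(o["ee_pos"]-34*u,9.5)
```

```text
t 14.6 pos [524.9 -74.1 256.7] shift [ 0.01 -0.85  0.  ] turn [-0.    0.    0.07] F [-0.1  0.4 -0.1] w 24.2 g 30.0
```

Gripped (24 mm, 30 N). I'll pull 34 mm smoothly.

servo_tool --steps '[[0,[0,-0.12,0],[0,0,0]],[0,[0,-0.28,0],[0,0,0]],[0,[0,-0.46,0],[0,0,0]],[0,[0,-0.64,0],[0,0,0]],[0,[0.01,-0.78,0],[0,0,0]],[0,[0.01,-0.86,0],[0,0,0]],[0,[0.01,-0.87,0],[0,0,0]],[0,[0.01,-0.87,0],[0,0,0]]]'

```text
t: 15.27
ee_pos: [491.2, -79.5, 256.7]
tool_rot: [2.019, 2.401, 0.007]
contact_force: [10.0, 2.2, -8.3]
width: 24.5
grip_force: 30.0
```

Run:
```python
from h import *
import pickle
o0=pickle.load(open("o_shut.pkl","rb")); u=np.array([np.cos(np.radians(9.5)),np.sin(np.radians(9.5)),0])
w=snap("wrist"); pickle.dump(w,open("w8.pkl","wb")); o=get_obs()
print("travel",(o["ee_pos"]-o0["ee_pos"])@u); go(o0["ee_pos"]-34*u,9.5)
p=proj(*w[1:],(449.5,-46.5,28)); print(p); x,y=(int(max(v,40)) for v in p)
I=cv2.resize(w[0][y-40:y+60,max(x-60,0):x+75],None,fx=5.5,fy=5.5,interpolation=cv2.INTER_CUBIC); print(x,y,I.shape); save("pics/w8.png",I)
```

```text
travel -34.050295245764254
t 15.32 pos [491.3 -79.5 256.7] shift [-0.01  0.    0.  ] turn [0.06 0.01 0.06] F [ 8.9  2.4 -8.9] w 24.2 g 30.0
[223.04340048 185.41360413]
223 185 (550, 742, 3)
```

View pics/w8.png

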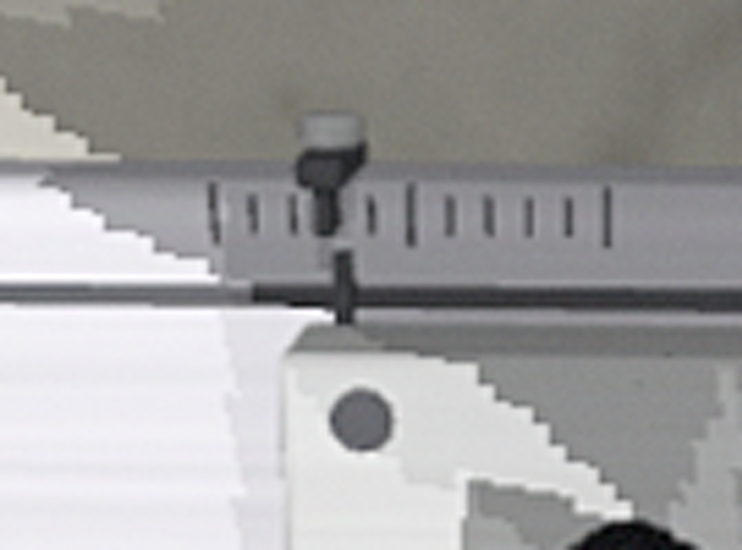

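The crop shows the pointer at x=343 and the blade centre at about 326, so the slide is about 2 mm short, partly from a slight tool tilt. I'll nudge it about 2 mm further and check numerically.

servo_tool --steps '[[0,[0,-0.02,0],[0,0,0]],[0,[0,-0.04,0],[0,0,0]],[0,[0,-0.05,0],[0,0,0]],[0,[0,-0.05,0],[0,0,0]],[0,[0,-0.05,0],[0,0,0]],[0,[0,-0.05,0],[0,0,0]],[0,[0,-0.05,0],[0,0,0]],[0,[0,-0.05,0],[0,0,0]]]'

```text
t: 15.98
ee_pos: [489.5, -79.8, 256.7]
tool_rot: [2.019, 2.401, 0.007]
contact_force: [10.1, 2.3, -8.6]
width: 24.4
grip_force: 30.0
```

Run:
```python
from h import *
import pickle
u=np.array([np.cos(np.radians(9.5)),np.sin(np.radians(9.5)),0])
def cen(img,y0,y1,x,r=12):
    g=img[y0:y1].mean((0,2))[x-r:x+r]; b=np.median(g); d=np.clip(b-30-g,0,None); return x-r+(d*np.arange(2*r)).sum()/d.sum(), g.round().astype(int)
w8=pickle.load(open("w8.pkl","rb")); w9=snap("wrist")
for w in (w8,w9):
    dx=proj(*w[1:],(449.5,-46.5,28))-proj(*w8[1:],(449.5,-46.5,28)); s=int(round(dx[0])); t=int(round(dx[1]))
    xb,gb=cen(w[0],184+t,187+t,222+s,5); xp,gp=cen(w[0],192+t,195+t,225,9)
    B=plane(*w[1:],(xb,185.5+t),28.5); P=plane(*w[1:],(xp,193.5+t),27)
    print("shift",dx,"blade",xb,"ptr",xp,"gap mm",(P-B)@u); print(gb,gp)
go((0,0,0))
```

```text
shift [0. 0.] blade 222.38735177865613 ptr 224.83596214511041 gap mm 1.189891067988225
[140 148 121  85  59  59  42  68 117 138] [143 143 144 146 140 130 129 101  57  57  62 118 151 145 144 144 144 143]
shift [2.60937603 0.05905581] blade 224.95928143712575 ptr 225.00630733944953 gap mm -0.41786704391171126
[153 140 116  59  64  52  35  96 135 141] [145 144 144 144 145 146 140 101  57  59  59  99 139 148 145 143 144 144]
t 16.03 pos [489.5 -79.8 256.7] shift [  4.07 -11.75   6.34] turn [ 0.06  0.01 -0.  ] F [10.6  2.6 -8.2] w 24.4 g 30.0
```

The pointer and blade are aligned to within about 0.5 mm, the slide is held against about 11 N, and the mallet is standing clear. Handing in.

```bash
python3 -c "
from h import *
print(workorder.hand_in())"
```

```text
the job is handed in; nothing more can be done
None
```

I handed the job in at 16 s, with no verdict returned: peg driven flush with the mallet, mallet put back on the bench clear of the clamp, and slide held open with its pointer about 0.5 mm from the index line.

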